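Pipette check by weighing: beaker on the balance, pipette poised over it

ROBOT

A 6-joint arm with a two-finger parallel gripper is mounted at the origin on a cart in front of the work surface, level with it; the furniture and walls round the work are solid. World frame = base frame: x ahead of the robot, y to its left, z up, the work surface at z = 0. Lengths are in m, angles in rad, forces in N, time in s.
With the tool pointing down it reaches from about 0.35 to 0.925 m from the base axis. Payload 6.4 kg.
Tool frame: the origin (TCP) lies at the very end of the fingers, on their centre line; the grasp point (between the pads) lies 19 mm behind it (robot.pinch_z is the distance from the TCP to the grasp point, in m); z points along the fingers, y is the direction in which the jaws open and shut (so a half turn about z gives the same grasp; the last joint's range is limited). The gripper opens to 85 mm and grips with 20 to 120 N. Pads are 22 mm wide; open, the fingers measure 114 mm over their backs; the gripper's body (76 mm by 85 mm) begins 54 mm behind the grasp point. The pads swing forward as they close: fully open they stand 13 mm farther back than shut.
Start: joints at [-1.472, 0.245, 1.558, -0, 1.339, -0.174], TCP at [0.175, -0.626, 0.231] pointing down, gripper open.
Joint ranges: [-3.13, 3.13], [-1.02, 2.26], [0.13, 2.54], [-0.95, 4.09], [0.21, 2.88], [-2.74, 2.74]. Speed limits (rad/s): [2.57, 2.57, 3.14, 3.14, 3.14, 3.14].

INTERFACE

Orientations are given as a unit quaternion [x, y, z, w].
In Python, from workcell import robot, capture, get_calibration, order gives the robot as it stands.
- The arm moves only by the shell command python3 -m creep 'ROWS'. ROWS is JSON, a list that holds one entry, the list of rows, each a list of 5 numbers: the shift along the world's x, y, z in m, then the turn about the world's z in rad, then the gripper command: -1 is shut, 1 is fully open, values between are in proportion. A call has 1 to 20 rows; each row shifts and turns the commanded pose from where the row before left it; what a row does not reach is not made up. A row lasts 1/12 s, in which the tool goes at most 41.7 mm and 7.16 degrees, less where a joint would pass 70% of its speed; a pose out of reach is approached as far as the arm can. A call is refused whole if a number of a shift passes 0.0417 or a number of a turn 0.125, either way. A call with a gripper value outside its range is refused whole. The fingers move at their own pace and stop on an object; the grip force is fixed at half the most. Time passes only in rows, so rows that do not move let the fingers close. It gives the time, the measured TCP pose, the force and the opening at its end, in the units of the state.
- robot.observe(): the state, without advancing time (a new reading comes with each control period).
- capture(name): name is "side" or "top"; returns the picture (400x640x3 uint8, red, green, blue); there is no depth.
- get_calibration(name): a dict with "fov_y" (degrees; the focal length in pixels is half the picture's height over the tangent of half this angle, whatever the lens; pixels are square), "cx", "cy" (the principal point, pixels), "extrinsics" (4x4, takes a point from camera to world coordinates). Camera axes: x right, y up, looking along -z (the intrinsics and any distortion apply to the point x, -y, -z); pixel columns grow to the right and rows downward; lengths in m; the calibration is good to about 2 mm. A picture is of the moment at which its call begins. get_calibration takes no time and is no camera call.
- order.job_done(): hands the job in, once; it reports no verdict.
The state is a dict: "clock": time; "qpos": joint angles; "qd": joint speeds; "tau": joint torques, N m; "eef_pos": TCP position; "tcp_rot": TCP orientation; "force": force on the tool from outside, world axes, zero at the start; "moment": the same for the moment, N m; "grip_width": opening from 0.0 (shut) to 1.0 (fully open).
Only numpy, scipy, OpenCV 4.12 (cv2) and the standard library are available. Lean on these libraries where they do the work, as an engineer would, in place of code of your own. Each camera call takes 0.05 s, during which the arm holds its last target.

TASK

Set up a pipette check by weighing: first stand the empty glass beaker upright in the centre of the balance pan and let go of it. Then draw the micropipette up out of its stand and lean it over, about 40 degrees from upright, with the point of its nose over the middle of the beaker's mouth, one to three centimetres above the rim and touching nothing. Finish like that, still holding the pipette steady in the gripper with the beaker on the pan; leave the specimen cup and the dropper vial where they stand.

Things in the scene. Friction and masses are not known exactly. Their poses are not given: they have to be found in the camera images.
- beaker_centre (a point): Centre, half-way up (33.5 mm above its underside), of the empty clear glass beaker: round, 50 mm across the rim, 46 mm across the body, 67 mm tall, 50 g (give or take a third), open at the top; wall about 2.5 mm. z runs up its axis; its yaw means nothing. At the start it stands on the counter (z = 0).
- beaker_mouth (a point): Centre of the beaker's mouth, in the plane of the rim, 33.5 mm above beaker_centre along its axis; the mouth is 44 mm wide inside.
- beaker: The same glass beaker; this origin is the centre of its underside.
- pan_centre (a point): Centre of the upper face of the balance's round steel pan (100 mm across, 4 mm thick, 58 mm above the counter when empty). z is up. The pan floats on a spring: it moves only straight down.
- balance_pan (a joint): How far the pan is pressed down, in m: 0 empty, about 0.002 with the beaker on it, stop at 0.006 (reached at about 1.3 N).
- balance: Low white bench balance, fixed: 190 mm deep (its x), 140 mm wide (y), housing 40 mm tall; dark display and two keys at its front (-x) end, round steel pan over the rear, centred 30 mm to +x of this origin, which is the centre of its underside. Balance and pipette stand may change sides of the counter.
- pipette_middle (a point): Middle of the white micropipette's length (265 mm, about 85 g), on its axis. z runs along it from nose to plunger (up at the start), x to the side of its small finger hook (13 mm, no obstacle). Body, from -40 to +102 mm along z, has flat grip faces 26 mm apart in x and in y. Grip it across its y, about 75 to 90 mm up from here: lower down, a gripper pointing down would strike the plunger.
- pipette_tip (a point): The free point of the pipette's nose, 133 mm from pipette_middle along -z; axes as there. The nose is thin (6 to 11 mm) from here to 93 mm up, where the body begins.
- pipette: The same pipette. This origin lies at the level of pipette_middle, 9 mm along its x and 13 mm along its y from it; this body's own y axis runs to the plunger. The blue plunger above the body counts as 26 mm square up to 120 mm, and ends 132 mm, above pipette_middle.
- stand_socket (a point): Centre of the ledge in the stand's socket, 110 mm above the counter, on the socket's axis; z up, x to the rear column. The lower end of the pipette's body stands on this ledge, so pipette_middle is 40.5 mm above it. After 35 mm of lift the body is clear of the socket and the nose can leave forward through the slit; after 130 mm the nose is clear too.
- pipette_stand: Pipette stand, fixed: grey foot 120 x 110 x 10 mm, aluminium column behind (+x; front face 32 mm behind the socket axis, top at 138 mm) and a blue square socket (41 mm outside, 29 mm inside, walls from 104 to 140 mm up) whose front (-x) and ledge have a 16 mm slit for the nose. Origin on the counter under the socket's axis.
- specimen_cup: White lidded specimen cup, 49 mm across, 55 mm tall, loose bystander on the counter; the origin is the centre of its underside.
- dropper_vial: Small amber dropper vial with a white cap, 26 mm across, 58 mm tall, loose bystander on the counter; the origin is the centre of its underside.
There are look-alikes about, which are no part of the job. Leave any turquoise look-alike of the beaker alone.

How it is judged:
On the way, in this order (a step that is already met when the one before it is completed fails the run):
1. the beaker stands upright, let go, on the middle of the balance pan (horizontal distance between beaker_centre and pan_centre below 0.015 m and angle between beaker_centre's own z axis and vertical below 0.1 rad and contact force between beaker and balance above 0.2 N and value of joint balance_pan above 0.0005 m and contact force between the fingers and beaker below 0.05 N and linear speed of beaker below 0.02 m/s), for 0.3 s.
2. the gripper has drawn the pipette out of its stand (contact force between the fingers and pipette above 1 N and contact force between pipette and pipette_stand below 0.05 N and distance of pipette_middle from where it was at the start of the episode above 0.1 m), for 0.1 s.
At the end, for the whole second after the job is handed in: Beaker upright, let go, within 15 mm of the pan's centre. Pipette held still, plunger end up, 25 to 57 degrees from upright, tip 2 to 45 mm above the rim and within 18 mm of the mouth's middle, touching neither beaker, balance nor stand. Cup and vial within 20 mm of their places (all of step 1 and horizontal distance between pipette_tip and beaker_mouth below 0.018 m and z of pipette_tip in the frame of beaker_mouth between 0.002 and 0.045 m and angle between pipette_tip's own z axis and vertical between 0.44 and 1 rad and height (world z) of pipette_middle above 0.16 m and contact force between the fingers and pipette above 1 N and contact force between pipette and beaker below 0.05 N and contact force between pipette and balance below 0.05 N and contact force between pipette and pipette_stand below 0.05 N and value of joint balance_pan below 0.0045 m and linear speed of pipette below 0.03 m/s and distance of each of specimen_cup, dropper_vial from where it was at the start of the episode below 0.02 m); the arm keeps its last pose, push and grip.
It fails at once if the specimen cup or the dropper vial is knocked over or pushed away (distance of any of specimen_cup, dropper_vial from where it was at the start of the episode above 0.03 m or angle between any of specimen_cup, dropper_vial's own z axis and vertical above 0.6 rad).
It also fails if it takes over 64 s, if anything falls off the work surface, if the arm or the gripper's body presses on something with over 40 N, if the wrist force passes 120 N, or if a joint passes its speed limit or range.

## Working session

There is one attempt and no reset: what is moved stays moved. The work goes in short steps, Python scripts to look and compute and a shell command to move; the robot and the scene stay as the last step left them, time stands still between calls to the robot, and variables do not carry over. Pictures are saved under pics/ and viewed, and the job is handed in when it is done.

```bash
ls; mkdir -p pics; python3 - <<'E'
from workcell import robot,capture,get_calibration
import cv2,numpy as np
for n in("side","top"):
    im=capture(n); np.save(f"pics/{n}0.npy",im); cv2.imwrite(f"pics/{n}0.png",im[:,:,::-1])
    c=get_calibration(n); print({k:(np.round(v,4).tolist() if k=="extrinsics" else v) for k,v in c.items()})
print(robot.observe()); print(robot.pinch_z)
E
```

```text
pics
{'fov_y': 50.441481153777396, 'cx': 313.4689464834419, 'cy': 203.9416487679123, 'extrinsics': [[-0.988, 0.0885, -0.1265, 0.4032], [-0.1542, -0.6084, 0.7785, 0.7368], [-0.008, 0.7887, 0.6147, 0.6861], [0.0, 0.0, 0.0, 1.0]]}
{'fov_y': 51.56191945235296, 'cx': 319.18054403313806, 'cy': 201.99519467787619, 'extrinsics': [[-0.0083, 0.984, -0.1781, 0.3354], [-1.0, -0.0077, 0.0043, 0.0131], [0.0029, 0.1782, 0.984, 0.9636], [0.0, 0.0, 0.0, 1.0]]}
{'clock': 0.1, 'qpos': array([-1.47214164e+00,  2.45780296e-01,  1.55893834e+00,  2.32582246e-05,
        1.33873090e+00, -1.74079582e-01]), 'qd': array([ 9.41592195e-05, -1.18806908e-03, -2.78830775e-03, -2.25527575e-05,
        4.32118679e-04, -1.12128190e-03]), 'tau': array([ 1.28920560e-04, -4.30671930e+01, -3.27128148e+01, -1.54848130e-04,
        2.84082736e-03, -2.21570747e-05]), 'eef_pos': array([ 0.17505886, -0.62543338,  0.23024261]), 'tcp_rot': array([ 9.90716340e-01,  1.35942162e-01,  4.63122864e-05, -9.27353200e-04]), 'force': array([ 0.15690887, -0.15448502, -0.39415047]), 'moment': array([-0.00031843, -0.02060397,  0.00537514]), 'grip_width': 0.9966846220151571}
0.0187
```

View pics/side0.png

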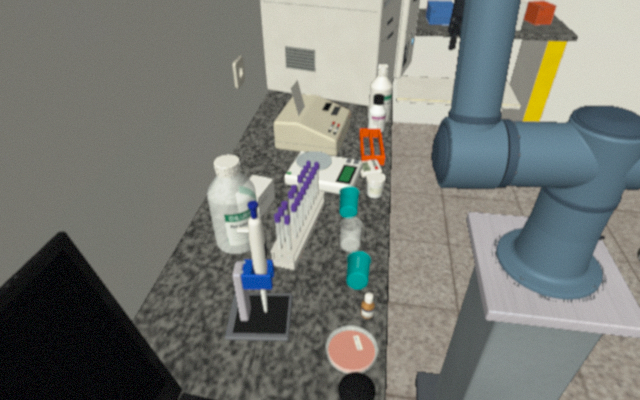

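View pics/top0.png

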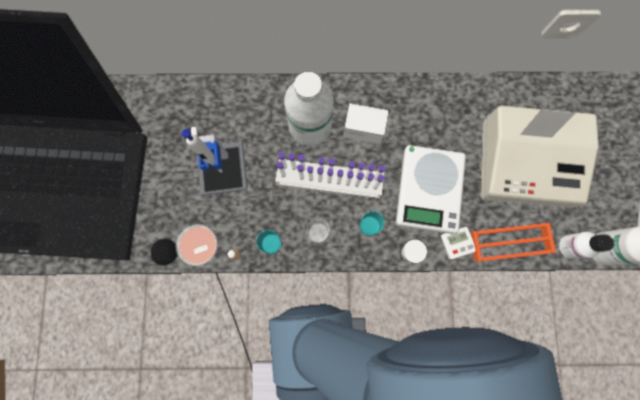

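```bash
cat > h.py <<'E'
import numpy as np,cv2
from workcell import robot,capture,get_calibration
def cal(n):
    c=get_calibration(n); f=200/np.tan(np.radians(c["fov_y"])/2); return f,c["cx"],c["cy"],np.array(c["extrinsics"])
def ray(n,u,v):
    f,cx,cy,E=cal(n); d=E[:3,:3]@np.array([(u-cx)/f,-(v-cy)/f,-1]); return E[:3,3],d
def onz(n,u,v,z):
    o,d=ray(n,u,v); return o+d*(z-o[2])/d[2]
def proj(n,p):
    f,cx,cy,E=cal(n); q=E[:3,:3].T@(np.array(p)-E[:3,3]); return cx+f*q[0]/-q[2], cy-f*q[1]/-q[2]
def tri(a,b):
    o1,d1=ray("side",*a); o2,d2=ray("top",*b)
    A=np.stack([d1,-d2],1); s=np.linalg.lstsq(A,o2-o1,rcond=None)[0]
    p,q=o1+d1*s[0],o2+d2*s[1]; return (p+q)/2,np.linalg.norm(p-q)
def crop(im,u0,v0,u1,v1,s,name):
    c=cv2.resize(im[v0:v1,u0:u1],None,fx=s,fy=s,interpolation=cv2.INTER_CUBIC); cv2.imwrite(f"pics/{name}.png",c[:,:,::-1])
E
python3 - <<'E'
from h import *
t=np.load("pics/top0.npy"); s=np.load("pics/side0.npy")
crop(t,170,120,330,270,5,"ct_left"); crop(t,250,130,480,270,3,"ct_mid"); crop(s,220,140,400,300,4,"cs")
for n,u,v,z in [("top",319,232,.03),("top",437,174,.058),("side",350,233,.03),("side",315,160,.058)]: print(n,onz(n,u,v,z))
E
```

```text
top [0.43546616 0.00999563 0.03      ]
top [ 0.56134692 -0.25672432  0.058     ]
side [0.43794329 0.00147412 0.03      ]
side [ 0.55885057 -0.25530976  0.058     ]
```

View pics/ct_left.png

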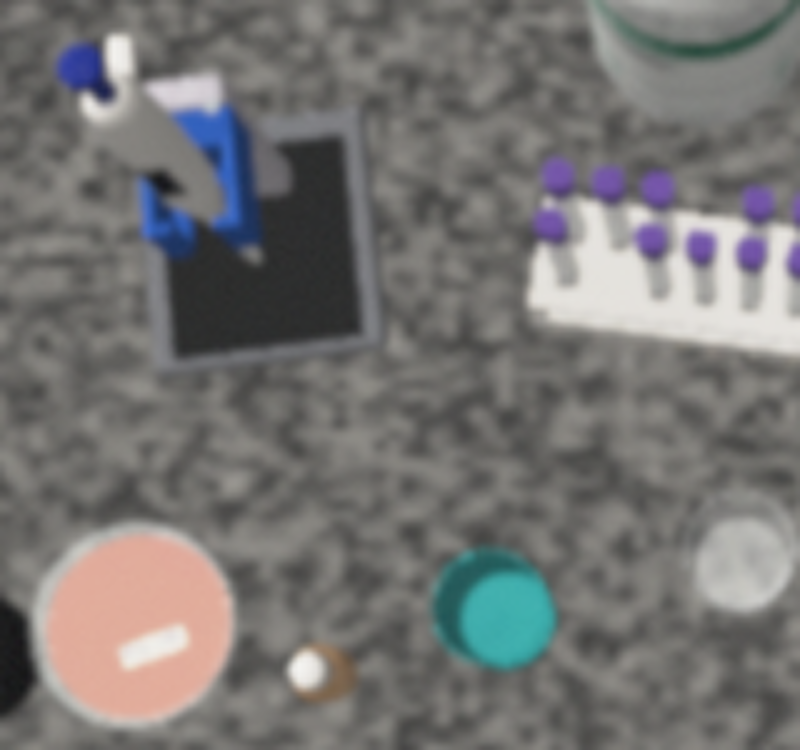

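View pics/ct_mid.png

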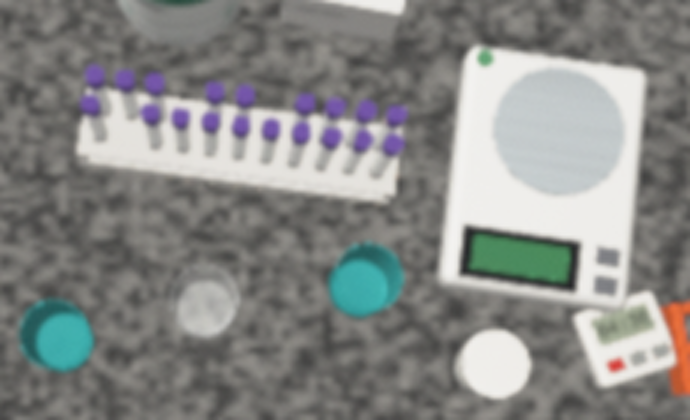

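View pics/cs.png

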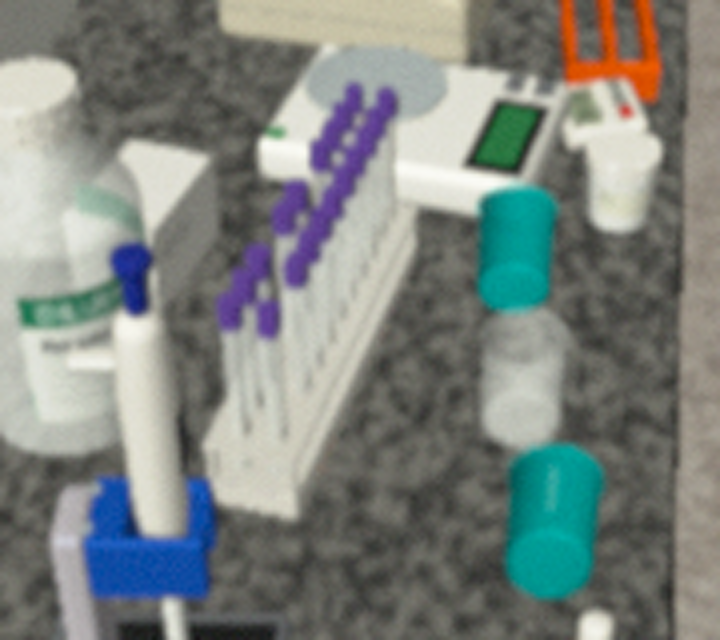

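```bash
python3 - <<'E'
from h import *
t=np.load("pics/top0.npy"); s=np.load("pics/side0.npy")
for n,u,v,z in [("top",318.4,233,.003),("side",350.5,245,.003),("side",351.7,226,.067),("top",415,251.5,.055),
  ("top",269.5,244,.003),("side",220+548/4,140+560/4,.003)]: print(n,u,v,z,onz(n,u,v,z))
# pan mask top
hsv=cv2.cvtColor(t,cv2.COLOR_RGB2HSV)
print(t[174,437],t[160,412],t[245,319],t[232,319])
m=((abs(t.astype(int)-t[174,437]).sum(2)<50)).astype(np.uint8); m[:140]=0;m[200:]=0;m[:,:405]=0;m[:,462:]=0
k,l,st,ce=cv2.connectedComponentsWithStats(m)
i=1+np.argmax(st[1:,4]);print(st[i],ce[i],onz("top",*ce[i],.058), "diam", onz("top",ce[i][0]-st[i][2]/2,ce[i][1],.058)[1]-onz("top",ce[i][0]+st[i][2]/2,ce[i][1],.058)[1])
# vial cap, cup
m=((t.min(2)>180)).astype(np.uint8)
k,l,st,ce=cv2.connectedComponentsWithStats(m)
for j in range(1,k):
    if st[j,4]>15: print(st[j],ce[j].round(1),onz("top",*ce[j],.055).round(4))
# blue mask
for n,im in(("top",t),("side",s)):
    h=cv2.cvtColor(im,cv2.COLOR_RGB2HSV); m=((h[:,:,0]>108)&(h[:,:,0]<122)&(h[:,:,1]>150)&(h[:,:,2]>80)).astype(np.uint8)
    k,l,st,ce=cv2.connectedComponentsWithStats(m)
    for j in range(1,k):
        if st[j,4]>15: print(n,st[j],ce[j].round(1))
E
```

```text
top 318.4 233 0.003 [0.4360375  0.01132121 0.003     ]
side 350.5 245 0.003 [0.43458634 0.012698   0.003     ]
side 351.7 226 0.067 [0.43427741 0.01918749 0.067     ]
top 415 251.5 0.055 [ 0.38838088 -0.19923988  0.055     ]
top 269.5 244 0.003 [0.4114238  0.12468951 0.003     ]
side 357.0 280.0 0.003 [0.41164428 0.11814897 0.003     ]
[195 202 202] [239 238 235] [91 90 87] [173 173 170]
[ 414  152   44   43 1451] [435.91798759 173.41695382] [ 0.56271619 -0.25436486  0.058     ] diam 0.0991929922116129
[560  10  39   5 129] [577.7  11.9] [ 0.9658 -0.6248  0.055 ]
[566  26  10   5  29] [570.7  28.1] [ 0.9223 -0.6027  0.055 ]
[285  72  37  46 927] [301.2  91.5] [0.7633 0.049  0.055 ]
[345 104  43  31 979] [366.2 118.9] [ 0.6945 -0.1014  0.055 ]
[ 490  107  107   94 6574] [541.5 154. ] [ 0.6073 -0.4991  0.055 ]
[191 127   5  11  39] [193.2 131.1] [0.6677 0.2973 0.055 ]
[200 135  14   6  61] [207. 138.] [0.6509 0.2649 0.055 ]
[187 139   7   5  19] [189.3 141.5] [0.6428 0.3052 0.055 ]
[ 397  146   78  113 4517] [434.6 189.7] [ 0.5259 -0.25    0.055 ]
[ 276  160  107   37 1668] [328.4 180.
[... 1096 characters left out ...]
5 ]
[ 20 335   8   8  34] [ 23.4 338.3] [0.2138 0.6328 0.055 ]
[108 334   5  11  40] [109.8 339.1] [0.2106 0.4515 0.055 ]
[  4 337   5   6  18] [  5.3 340. ] [0.2107 0.6702 0.055 ]
[148 338   5   6  18] [150.2 340.2] [0.2076 0.3666 0.055 ]
[120 348   7   6  20] [123.6 350.6] [0.1874 0.4209 0.055 ]
[ 39 364   6   4  17] [ 41.8 365.7] [0.1588 0.5882 0.055 ]
[252 364  27  36 781] [262.9 382.5] [0.1218 0.1286 0.055 ]
top [182 130   8   8  48] [186.  133.1]
top [206 142  16  27 174] [215.2 153.7]
top [199 158  10  13  76] [203.1 164.9]
side [248 201   9  17  97] [252.6 208.3]
side [241 260  21  29  77] [247.7 276.1]
side [253 268  16  10  31] [261.5 274.3]
side [263 268  11  22  42] [270.2 279.6]
```

Candidates: the two turquoise beakers are at top px (269,243) and (372,223). The clear one at (319,232) has see-through walls and a pale base, so it is the glass beaker. The crops confirm this: it is at about (0.435, 0.013), and both views agree on its base. The pan is at about (0.562, -0.255), with a measured diameter of 99 mm against 100 mm given.

```bash
python3 -m creep '[[[0.013,0.032,0,0,1],[0.013,0.032,0,0,1],[0.013,0.032,0,0,1],[0.013,0.032,0,0,1],[0.013,0.032,0,0,1],[0.013,0.032,0,0,1],[0.013,0.032,0,0,1],[0.013,0.032,0,0,1],[0.013,0.032,0,0,1],[0.013,0.032,0,0,1],[0.013,0.032,0,0,1],[0.013,0.032,0,0,1],[0.013,0.032,0,0,1],[0.013,0.032,0,0,1],[0.013,0.032,0,0,1],[0.013,0.032,0,0,1],[0.013,0.032,0,0,1],[0.013,0.032,0,0,1],[0.013,0.032,0,0,1],[0.013,0.032,0,0,1]]]'
```

```text
clock: 1.77
eef_pos: [0.4352, 0.0159, 0.2311]
tcp_rot: [0.991, 0.136, -0.0, 0.0]
force: [0.3, -0.5, -0.3]
grip_width: 1.003
```

```bash
python3 -m creep '[[[0,-0.003,-0.03,0,1],[0,0,-0.035,0,1],[0,0,-0.035,0,1],[0,0,-0.03,0,1],[0,0,0,0,1]]]'; python3 - <<'E'
from h import *
s=capture("side"); crop(s,280,120,430,300,4,"s1"); t=capture("top"); crop(t,220,150,420,290,4,"t1")
print(robot.observe()["eef_pos"])
E
```

```text
clock: 2.18
eef_pos: [0.4298, 0.0124, 0.0951]
tcp_rot: [0.991, 0.136, -0.006, -0.002]
force: [-0.8, 1.0, -0.2]
grip_width: 1.001
[0.43445546 0.01118023 0.10092781]
```

View pics/s1.png

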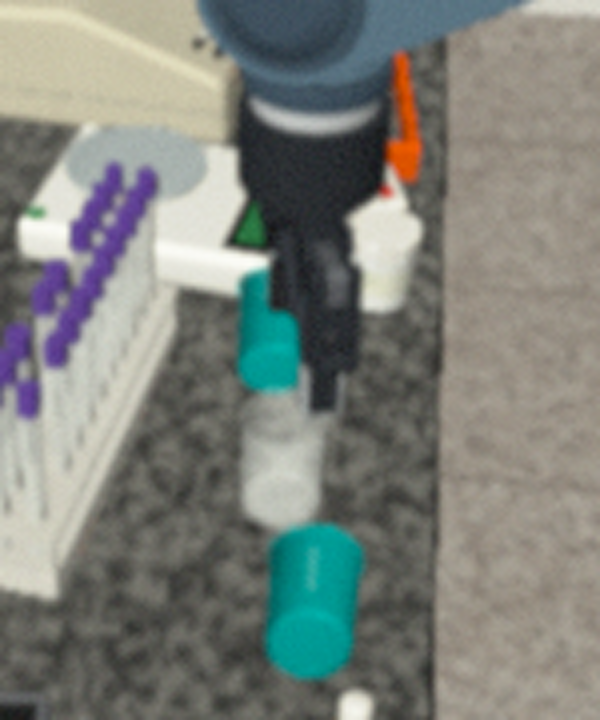

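```bash
python3 - <<'E'
from h import *
for p in [(.4345,.0112,.1009),(.4345-.013,.0112+.048,.1009),(.4345+.013,.0112-.048,.1),(.435,.013,.067),(.435,.013,.0)]: print(p,[ (round(float(a),1),round(float(b),1)) for a,b in (proj("side",p),proj("top",p))])
E
```

```text
(0.4345, 0.0112, 0.1009) [(352.6, 211.9), (318.5, 228.8)]
(0.4215, 0.0592, 0.1009) [(357.0, 226.7), (295.6, 235.2)]
(0.4475, -0.0368, 0.1) [(348.7, 198.6), (341.3, 222.6)]
(0.435, 0.013, 0.067) [(351.6, 224.2), (317.7, 230.4)]
(0.435, 0.013, 0.0) [(350.3, 246.0), (317.7, 233.6)]
```

View pics/t1.png

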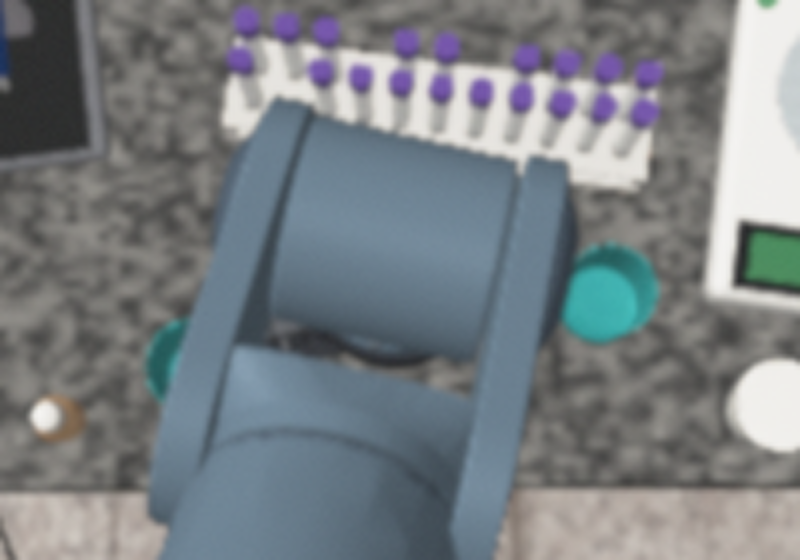

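```bash
python3 -m creep '[[[0,0.001,-0.02,0,1],[0,0,-0.02,0,1],[0,0,-0.02,0,1],[0,0,-0.018,0,1],[0,0,0,0,1],[0,0,0,0,1],[0,0,0,0,-1],[0,0,0,0,-1],[0,0,0,0,-1],[0,0,0,0,-1],[0,0,0,0,-1],[0,0,0,0,-1],[0,0,0,0,-1],[0,0,0,0,-1]]]'; python3 - <<'E'
from h import *
s=capture("side"); crop(s,280,120,430,300,4,"s2")
print(robot.observe())
E
```

```text
clock: 3.45
eef_pos: [0.4365, 0.0119, 0.0251]
tcp_rot: [0.991, 0.136, 0.001, 0.0]
force: [-2.2, 1.6, 8.7]
grip_width: 0.566
{'clock': 3.5, 'qpos': array([-2.33719524e-01,  5.93392547e-02,  2.20187308e+00,  4.64167613e-04,
        8.77890995e-01,  1.06398995e+00]), 'qd': array([-0.0014396 ,  0.00019931,  0.00185594,  0.00062855,  0.00045788,
       -0.00023586]), 'tau': array([-6.83167409e-01, -2.36321425e+01, -2.22639281e+01, -1.57156130e-01,
       -5.35035543e-01, -1.34736500e-02]), 'eef_pos': array([0.43653096, 0.01191525, 0.02507817]), 'tcp_rot': array([9.90711776e-01, 1.35972777e-01, 1.22499788e-03, 2.83760099e-04]), 'force': array([-1.85369878,  1.22686154,  7.90537893]), 'moment': array([ 0.20264952,  0.2728421 , -0.03907072]), 'grip_width': 0.5592132522427994}
```

View pics/s2.png

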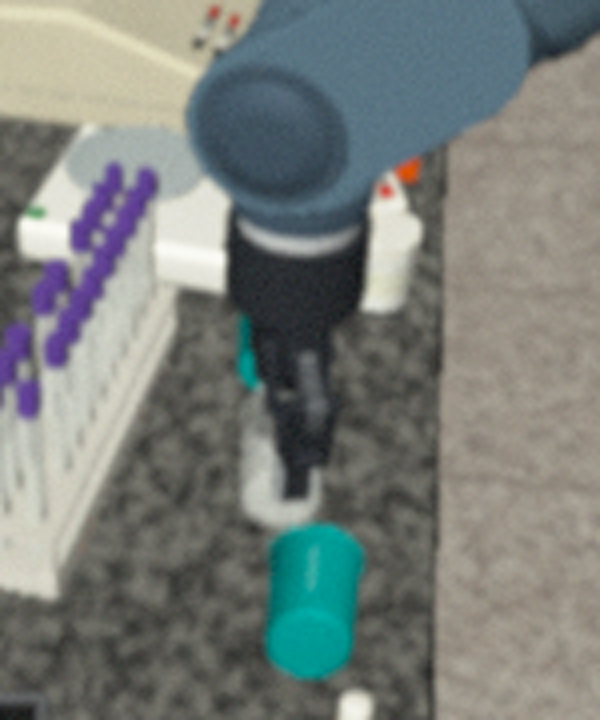

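```bash
python3 -m creep '[[[0,0,0.015,0,-1],[0,0,0.03,0,-1],[0,0,0.03,0,-1],[0,0,0.03,0,-1],[0,0,0.03,0,-1],[0.005,-0.015,0.015,0,-1],[0.0122,-0.025,0,0,-1],[0.0122,-0.026,0,0,-1],[0.0122,-0.026,0,0,-1],[0.0122,-0.026,0,0,-1],[0.0122,-0.026,0,0,-1],[0.0122,-0.026,0,0,-1],[0.0122,-0.026,0,0,-1],[0.0122,-0.026,0,0,-1],[0.0122,-0.026,0,0,-1],[0.012,-0.018,0,0,-1],[0,0,0,0,-1],[0,0,0,0,-1]]]'; python3 - <<'E'
from h import *
s=capture("side"); crop(s,220,80,430,240,3,"s3"); t=capture("top"); crop(t,350,100,540,270,4,"t3")
print(robot.observe()["eef_pos"],robot.observe()["tcp_rot"],robot.observe()["force"],robot.observe()["grip_width"])
E
```

```text
clock: 5.0
eef_pos: [0.562, -0.2546, 0.1735]
tcp_rot: [0.991, 0.135, 0.0, -0.0]
force: [-0.2, 0.1, -0.8]
grip_width: 0.562
[ 0.56148277 -0.253129    0.17322663] [ 9.90683549e-01  1.36183381e-01 -2.54384148e-04 -3.57018321e-04] [ 0.1010829   0.21529426 -0.21754508] 0.5597835266525492
```

View pics/s3.png

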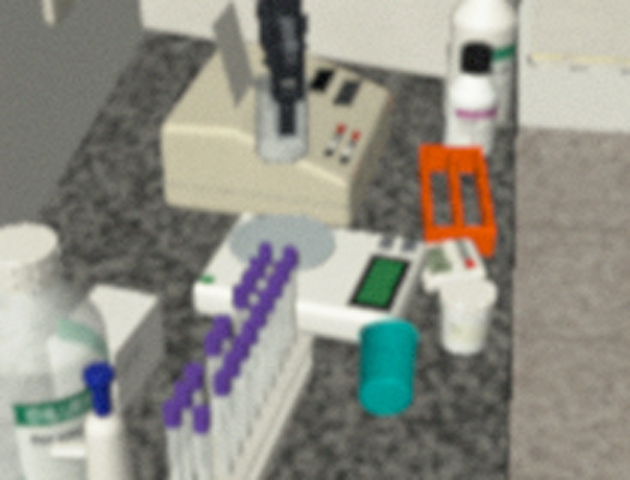

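View pics/t3.png

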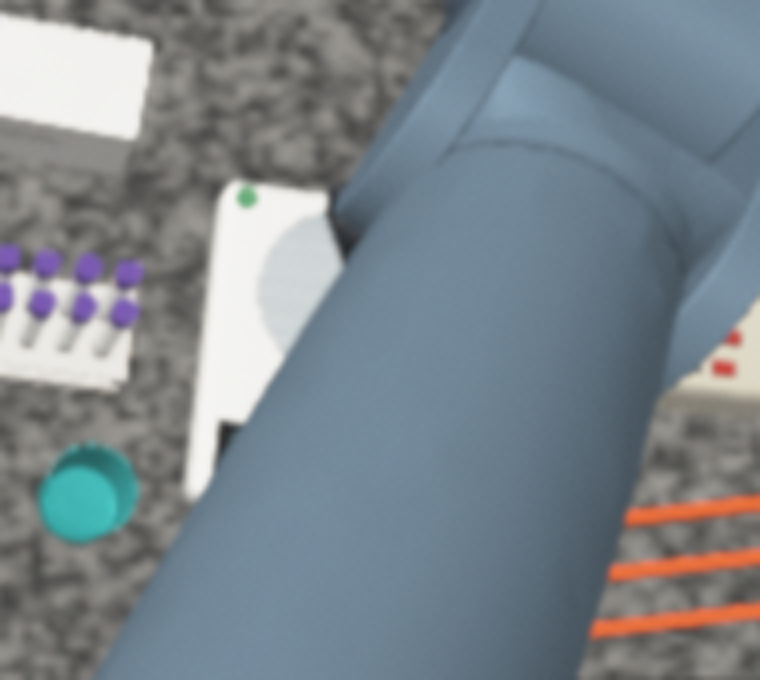

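```bash
python3 -m creep '[[[0,0,-0.02,0,-1],[0,0,-0.025,0,-1],[0,0,-0.025,0,-1],[0,0,-0.012,0,-1],[0,0,-0.004,0,-1],[0,0,0,0,-1],[0,0,0,0,-1]]]'; python3 -m creep '[[[0,0,-0.002,0,-1],[0,0,0,0,-1],[0,0,0,0,-1]]]'; python3 -m creep '[[[0,0,-0.002,0,-1],[0,0,0,0,-1],[0,0,0,0,-1]]]'; python3 - <<'E'
from h import *
s=capture("side"); crop(s,260,90,400,210,5,"s4")
E
```

```text
clock: 5.68
eef_pos: [0.5626, -0.2541, 0.0886]
tcp_rot: [0.991, 0.136, 0.001, 0.001]
force: [-0.4, -0.9, 0.5]
grip_width: 0.556
clock: 5.93
eef_pos: [0.5625, -0.2543, 0.0864]
tcp_rot: [0.991, 0.136, 0.001, 0.001]
force: [-0.3, -0.3, 0.6]
grip_width: 0.562
clock: 6.18
eef_pos: [0.5619, -0.254, 0.0833]
tcp_rot: [0.991, 0.136, -0.0, -0.0]
force: [-0.2, 0.1, -0.1]
grip_width: 0.558
```

View pics/s4.png

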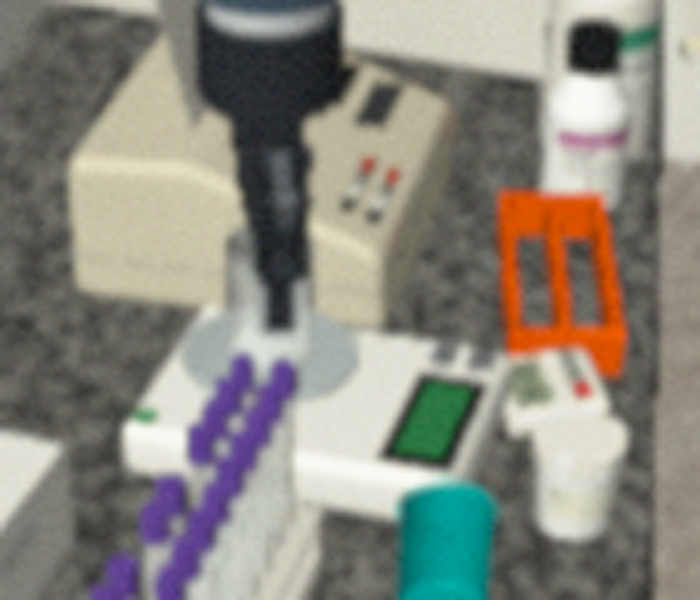

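```bash
python3 -m creep '[[[0,0,-0.002,0,-1],[0,0,0,0,-1],[0,0,0,0,-1]]]';  python3 -m creep '[[[0,0,0,0,0.3],[0,0,0,0,0.4],[0,0,0,0,0.5],[0,0,0,0,0.7],[0,0,0,0,1],[0,0,0,0,1],[0,0,0,0,1],[0,0,0,0,1]]]'; python3 -m creep '[[[0,0,0.01,0,1],[0,0,0.02,0,1],[0,0,0.03,0,1],[0,0,0.03,0,1],[0,0,0.03,0,1],[0,0,0.03,0,1],[0,0,0,0,1],[0,0,0,0,1]]]'; python3 - <<'E'
from h import *
s=capture("side"); crop(s,260,60,400,210,4,"s5")
E
```

```text
clock: 6.48
eef_pos: [0.5619, -0.254, 0.0812]
tcp_rot: [0.991, 0.136, -0.0, -0.0]
force: [-0.4, -0.3, 0.4]
grip_width: 0.567
clock: 7.15
eef_pos: [0.5619, -0.254, 0.0813]
tcp_rot: [0.991, 0.136, -0.0, -0.0]
force: [-0.0, -0.0, 0.2]
grip_width: 0.996
clock: 7.82
eef_pos: [0.5631, -0.2547, 0.2348]
tcp_rot: [0.991, 0.136, 0.002, 0.002]
force: [0.4, -0.3, -0.3]
grip_width: 0.996
```

View pics/s5.png

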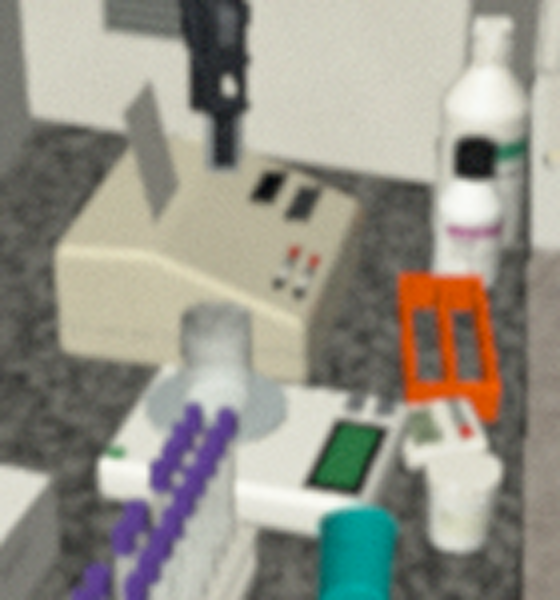

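```bash
python3 - <<'E'
from h import *
print(tri((252.6,206),(186,133)))
s=np.load("pics/side0.npy");t=np.load("pics/top0.npy")
crop(s,205,190,300,345,5,"cs2"); crop(t,170,120,260,200,8,"ct2")
E
```

```text
(array([0.58114865, 0.23938866, 0.2789747 ]), np.float64(0.0025744909496882213))
```

View pics/cs2.png

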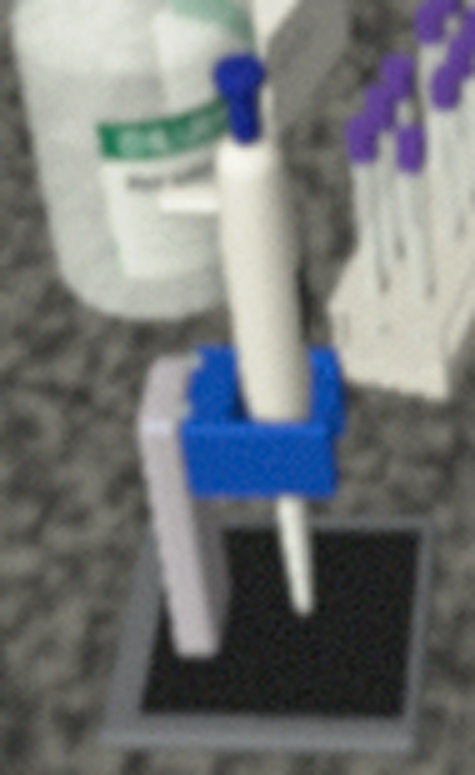

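View pics/ct2.png

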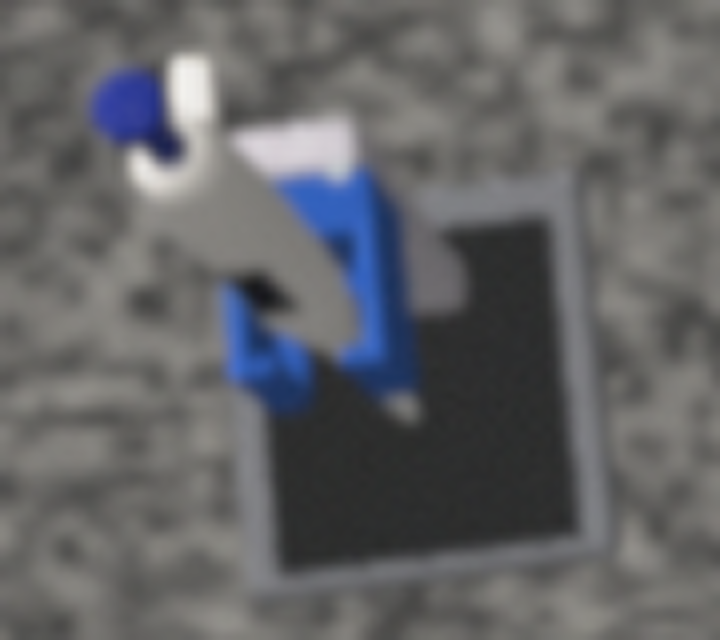

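```bash
python3 - <<'E'
from h import *
print(tri((266,311.5),(220.8,171)), onz("top",220.8,171,.0175),onz("side",266,311.5,.0175))
a,b,c=[onz("top",170+u/8,120+v/8,.01) for u,v in((252,590),(608,550),(577,178))]
print(a,b,c,np.linalg.norm(a-b),np.linalg.norm(b-c)); 
d=a-b; print("yaw",np.degrees(np.arctan2(-d[0],d[1]))); d=c-b; print(np.degrees(np.arctan2(d[1],d[0])))
# hook tip, top: 
print(robot.observe()["qpos"])
E
```

```text
(array([0.58047669, 0.23913506, 0.0196688 ]), np.float64(0.0029908201070281367)) [0.58258888 0.23974899 0.0175    ] [0.57950205 0.2377956  0.0175    ]
[0.52987052 0.2849411  0.01      ] [0.54106085 0.18083668 0.01      ] [0.6553194  0.19277904 0.01      ] 0.10470413108980262 0.11488097208093077
yaw 6.135245620697627
5.966918404725047
[-6.08083478e-01  1.67191789e-01  1.64632855e+00  3.42495558e-05
  1.32652995e+00  6.89903114e-01]
```

```bash
python3 -m creep '[[[0,0,0.03,0,1],[0,0,0.035,0,1],[0,0.03,0.03,0,1],[0.0013,0.033,0,-0.012,1],[0.0013,0.033,0,-0.012,1],[0.0013,0.033,0,-0.012,1],[0.0013,0.033,0,-0.012,1],[0.0013,0.033,0,-0.012,1],[0.0013,0.033,0,-0.012,1],[0.0013,0.033,0,-0.012,1],[0.0013,0.033,0,-0.012,1],[0.0013,0.033,0,-0.012,1],[0.0013,0.033,0,-0.012,1],[0.0013,0.033,0,-0.012,1],[0.0013,0.033,0,-0.012,1],[0.0013,0.033,0,-0.012,1],[0.0013,0.033,0,-0.012,1],[0.0013,0.033,0,0,1],[0,0,0,0,1],[0,0,0,0,1]]]'; python3 - <<'E'
from h import *
s=capture("side"); crop(s,160,60,360,300,3,"s6"); t=capture("top"); crop(t,380,120,500,220,6,"t6")
o=robot.observe(); print(o["eef_pos"],o["tcp_rot"],tri((227,160),(308,84)))
E
```

```text
clock: 9.53
eef_pos: [0.5804, 0.2717, 0.3233]
tcp_rot: [0.999, 0.054, -0.002, 0.001]
force: [1.0, -0.1, -0.2]
grip_width: 0.999
[0.58100204 0.26989928 0.32415133] [ 9.98633138e-01  5.22485010e-02 -1.32306364e-03  4.45547763e-04] (array([0.69847356, 0.02927035, 0.22239959]), np.float64(0.0022762657851458203))
```

View pics/s6.png

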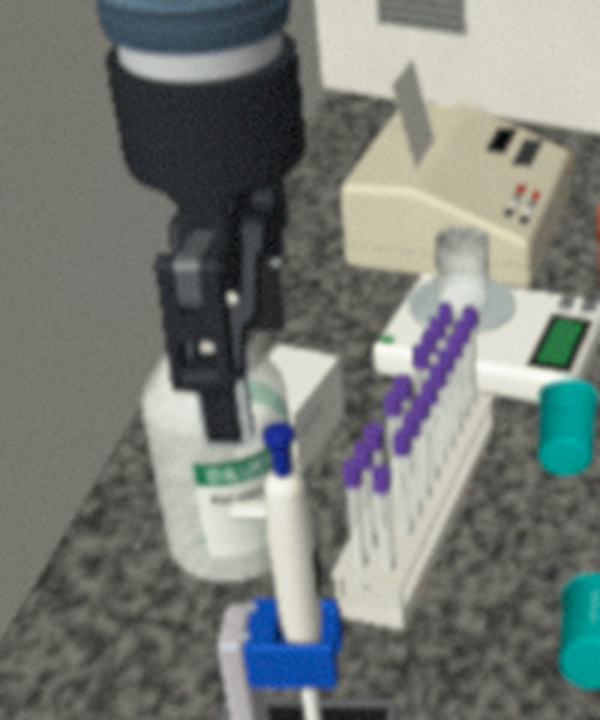

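View pics/t6.png

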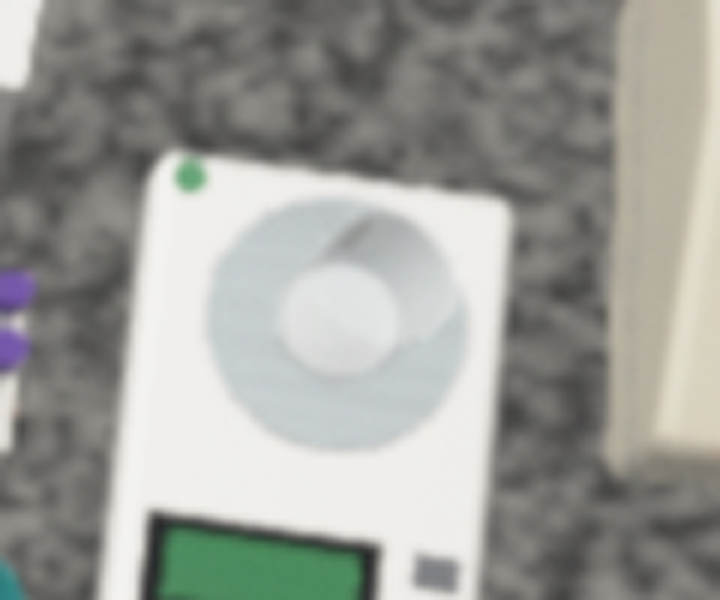

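```bash
python3 -m creep '[[[0,-0.016,0,0,1],[0,-0.015,0,0,1],[0,0,0,0,1],[0,0,0,0,1]]]'; python3 - <<'E'
from h import *
s=capture("side"); crop(s,160,60,360,300,3,"s7"); t=capture("top"); crop(t,120,60,300,220,4,"t7")
o=robot.observe(); p=o["eef_pos"];print(p,o["tcp_rot"])
for dy in (-.045,0,.045):
    q=p+np.array([-.1045*dy,dy,.013 if dy else 0]); print([(np.array(proj(n,q))).round(1) for n in("side","top")])
E
```

```text
clock: 9.97
eef_pos: [0.5817, 0.2373, 0.326]
tcp_rot: [0.999, 0.051, 0.0, -0.0]
force: [0.1, 0.3, -0.1]
grip_width: 1.003
[0.58158039 0.23859818 0.3259918 ] [ 9.98665255e-01  5.16495155e-02  1.53084483e-04 -1.16106303e-04]
[array([252.7, 157. ]), array([203.2, 117.6])]
[array([248.6, 180.5]), array([177.5, 123.6])]
[array([242.1, 191.5]), array([146.2, 123.6])]
```

View pics/s7.png

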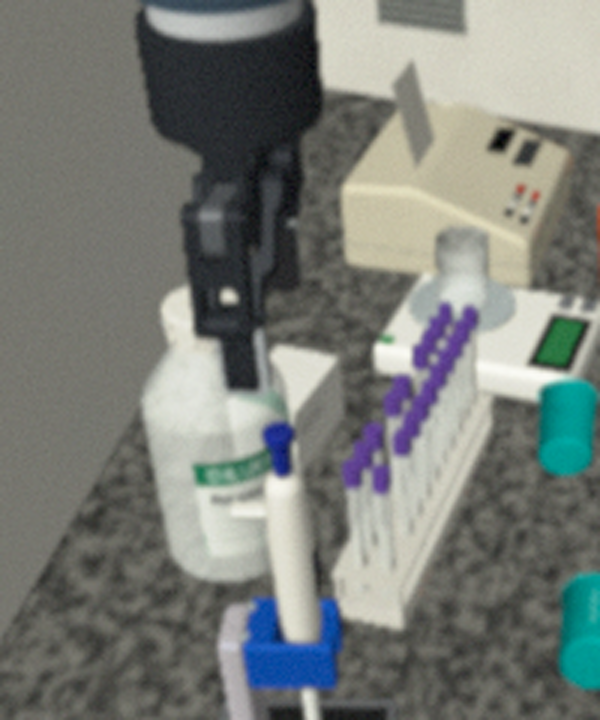

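View pics/t7.png

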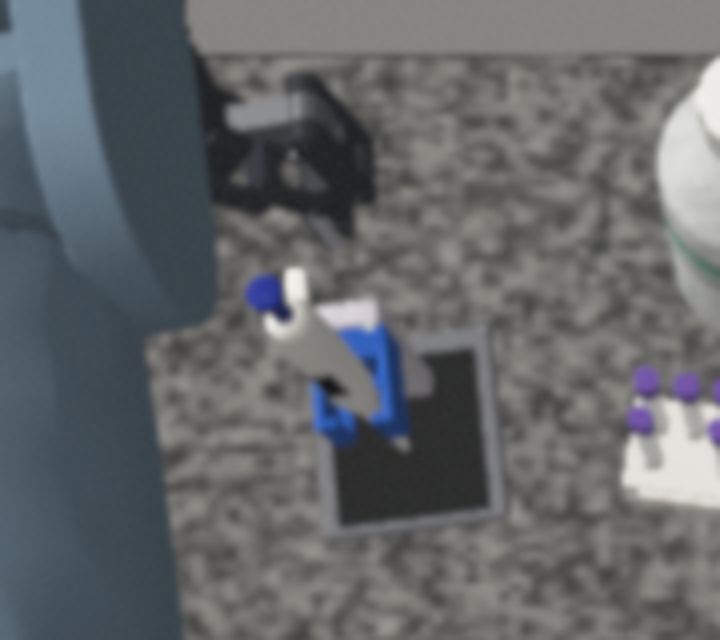

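```bash
python3 -m creep '[[[0,0,-0.02,0,1],[0,0,-0.02,0,1],[0,0,-0.02,0,1],[0,0,-0.02,0,1],[0,0,-0.02,0,1],[0,0,-0.01,0,1],[0,0,0,0,1],[0,0,0,0,1]]]'; python3 - <<'E'
from h import *
s=capture("side"); crop(s,200,120,310,340,3,"s8")
E
```

```text
clock: 10.73
eef_pos: [0.5815, 0.2396, 0.2159]
tcp_rot: [0.999, 0.052, -0.0, -0.0]
force: [0.2, 0.1, 0.4]
grip_width: 0.995
```

View pics/s8.png

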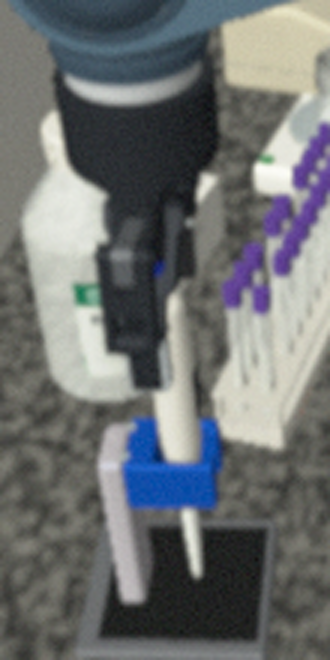

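```bash
python3 -m creep '[[[0,0,0,0,0],[0,0,0,0,-1],[0,0,0,0,-1],[0,0,0,0,-1],[0,0,0,0,-1],[0,0,0,0,-1],[0,0,0,0,-1],[0,0,0,0,-1],[0,0,0,0,-1]]]'; python3 - <<'E'
from h import *
s=capture("side"); crop(s,200,120,310,340,3,"s9")
E
```

```text
clock: 11.53
eef_pos: [0.5817, 0.2395, 0.2163]
tcp_rot: [0.999, 0.052, 0.0, 0.0]
force: [-0.4, -1.2, 2.1]
grip_width: 0.3
```

View pics/s9.png

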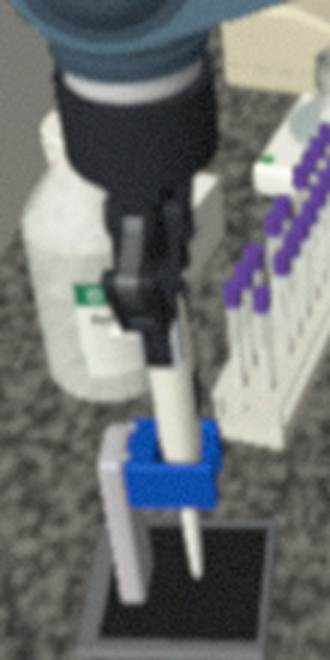

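```bash
python3 -m creep '[[[0,0,0.008,0,-1],[0,0,0.015,0,-1],[0,0,0.02,0,-1],[0,0,0.02,0,-1],[0,0,0.02,0,-1],[0,0,0.02,0,-1],[0,0,0.003,0,-1],[0,0,0,0,-1],[0,0,0,0,-1],[0,0,0,0,-1]]]'; python3 - <<'E'
from h import *
s=capture("side"); crop(s,190,60,330,340,2.8,"s10"); t=capture("top"); crop(t,120,30,300,220,4,"t10")
E
```

```text
clock: 12.42
eef_pos: [0.5806, 0.2393, 0.3194]
tcp_rot: [0.999, 0.052, -0.002, 0.0]
force: [-0.3, -0.2, -1.6]
grip_width: 0.296
```

View pics/s10.png

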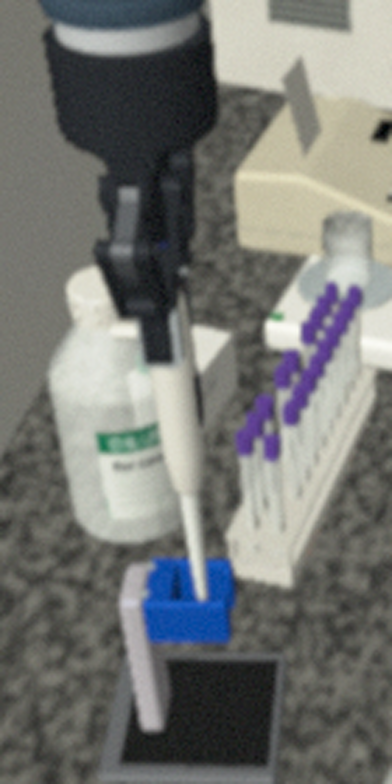

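View pics/t10.png

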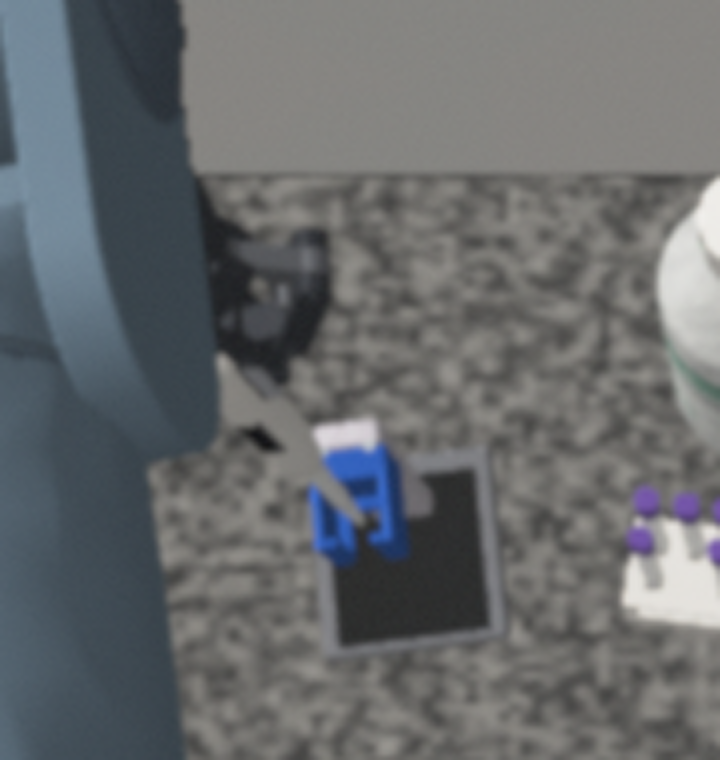

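```bash
python3 - <<'E'
from h import *
print(tri((262.1,272.9),(212.3,160.5)))
for p in [(.581,.239,.121),(.581,.239,.14)]: print(proj("side",p),proj("top",p))
print(robot.observe()["eef_pos"])
E
```

```text
(array([0.57897486, 0.23357792, 0.12129574]), np.float64(0.0011576927303366753))
(np.float64(260.5662874303375), np.float64(275.2160359099604)) (np.float64(209.77866980945797), np.float64(159.35222667113982))
(np.float64(259.6509197518598), np.float64(267.8001266375792)) (np.float64(207.40759479233), np.float64(156.77498036206663))
[0.58075243 0.23936443 0.31972601]
```

```bash
python3 -m creep '[[[0.0055,0.0006,0,0,-1],[0.0055,0.0006,0,0,-1],[0.0087,0.0009,-0.0004,0,-1],[0.0087,0.0009,-0.0004,0,-1],[0.0086,0.0009,-0.0011,0,-1],[0.0086,0.0009,-0.0011,0,-1],[0.0085,0.0009,-0.0019,0,-1],[0.0085,0.0009,-0.0019,0,-1],[0,0,0,0,-1],[0,0,0,0,-1]]]'; python3 - <<'E'
from h import *
s=capture("side"); crop(s,190,60,330,340,2.8,"s11"); t=capture("top"); crop(t,120,30,300,220,4,"t11")
E
```

```text
clock: 13.35
eef_pos: [0.6448, 0.2461, 0.3144]
tcp_rot: [0.999, 0.052, 0.0, -0.0]
force: [-0.6, -1.2, -1.0]
grip_width: 0.3
```

View pics/s11.png

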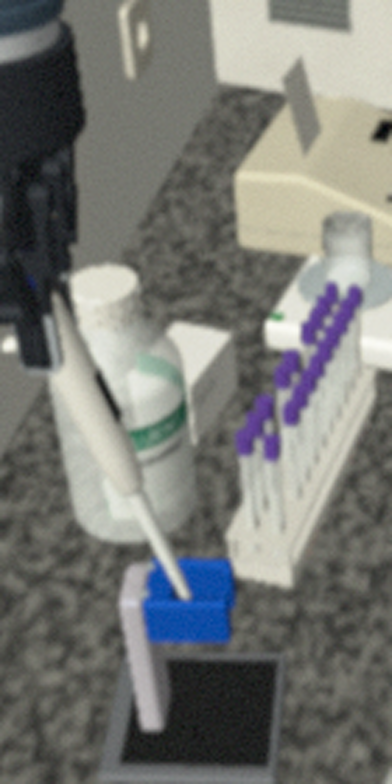

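View pics/t11.png

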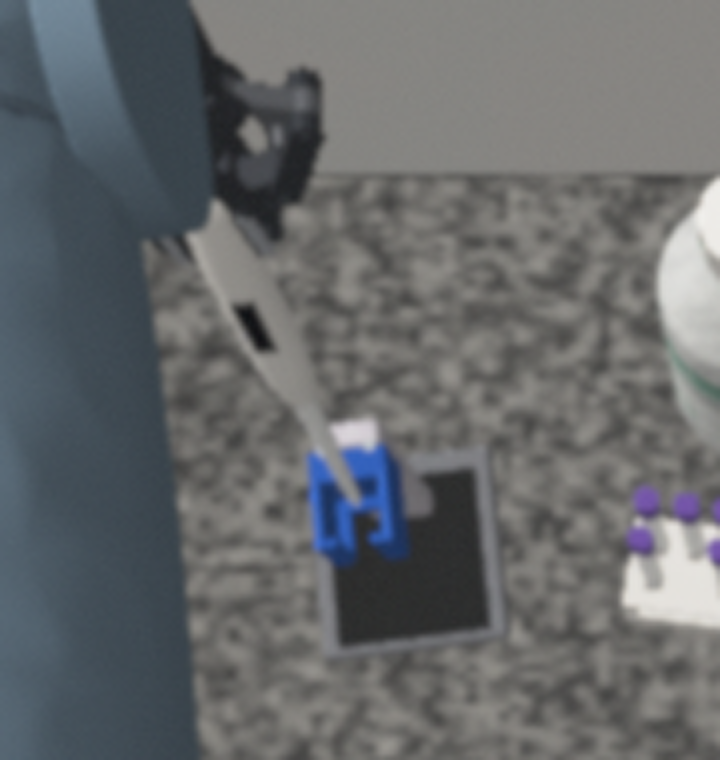

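The nose pivots on the socket's rear wall and the pipette swings in the grip as intended, so I'll continue the arc.

```bash
python3 -m creep '[[[0.0083,0.0009,-0.0026,0,-1],[0.0083,0.0009,-0.0026,0,-1],[0.008,0.0008,-0.0033,0,-1],[0.008,0.0008,-0.0033,0,-1],[0.0077,0.0008,-0.004,0,-1],[0.0077,0.0008,-0.004,0,-1],[0.0073,0.0008,-0.0047,0,-1],[0.0073,0.0008,-0.0047,0,-1],[0.0069,0.0007,-0.0053,0,-1],[0.0069,0.0007,-0.0053,0,-1],[0.005,0.0005,-0.0045,0,-1],[0,0,0,0,-1],[0,0,0,0,-1]]]'; python3 - <<'E'
from h import *
s=capture("side"); crop(s,150,60,330,340,2.8,"s12"); t=capture("top"); crop(t,120,0,300,190,4,"t12")
E
```

```text
clock: 14.53
eef_pos: [0.7256, 0.2545, 0.2694]
tcp_rot: [0.999, 0.052, -0.0, 0.0]
force: [-1.6, -0.4, -0.4]
grip_width: 0.302
```

View pics/s12.png

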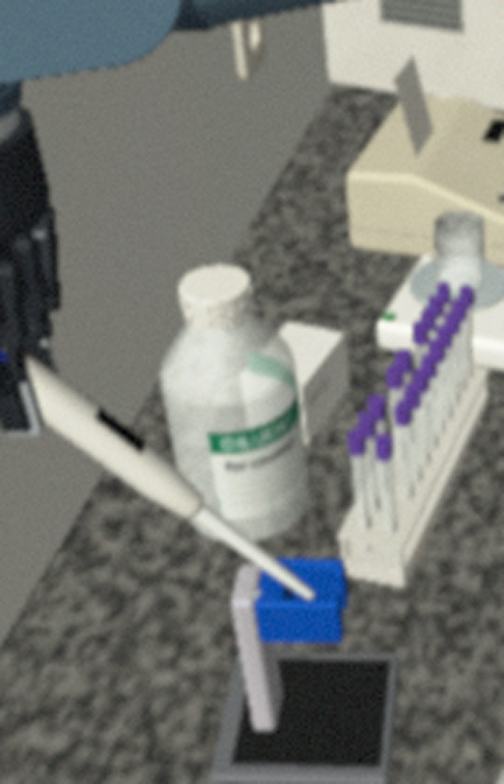

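View pics/t12.png

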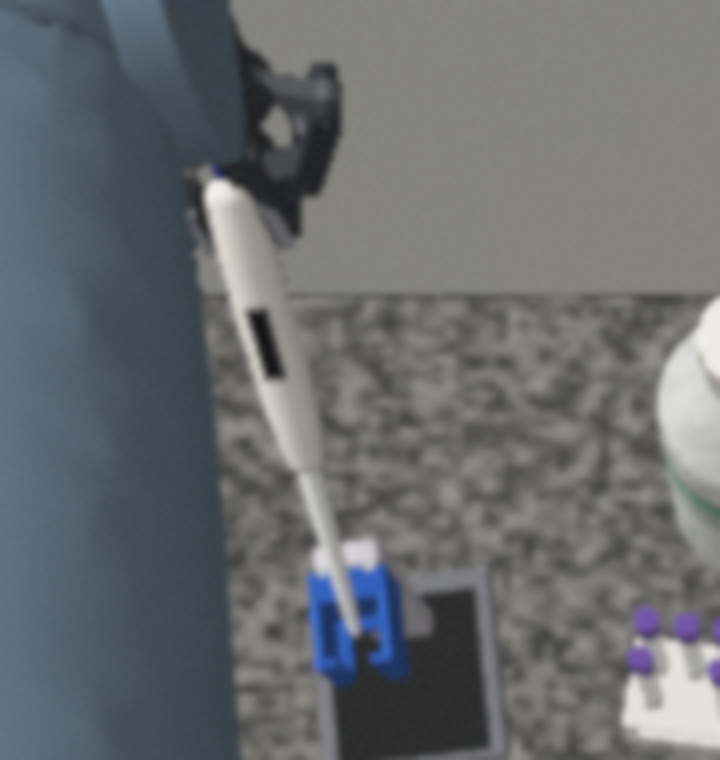

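```bash
python3 -m creep '[[[0,0,0.01,0,-1],[-0.005,0,0.02,0,-1],[-0.01,0,0.025,0,-1],[-0.02,0,0.025,0,-1],[-0.02,0,0.01,0,-1],[-0.02,0,0,0,-1],[0,0,0,0,-1],[0,0,0,0,-1],[0,0,0,0,-1]]]'; python3 - <<'E'
from h import *
print(tri((261.4,273.6),(209.3,158)))
print(robot.observe()["eef_pos"])
s=capture("side"); crop(s,150,30,330,310,2.8,"s13"); t=capture("top"); crop(t,80,0,300,200,3.5,"t13")
E
```

```text
clock: 15.38
eef_pos: [0.6509, 0.2545, 0.3612]
tcp_rot: [0.999, 0.052, 0.001, -0.0]
force: [-0.5, 0.2, -1.6]
grip_width: 0.303
(array([0.58082178, 0.23871596, 0.12563258]), np.float64(0.003396923750151414))
[0.65085818 0.25454315 0.36118877]
```

View pics/s13.png

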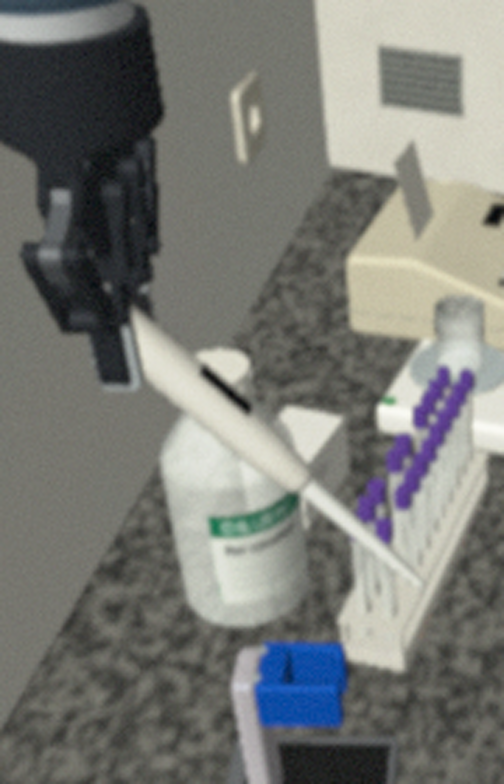

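View pics/t13.png

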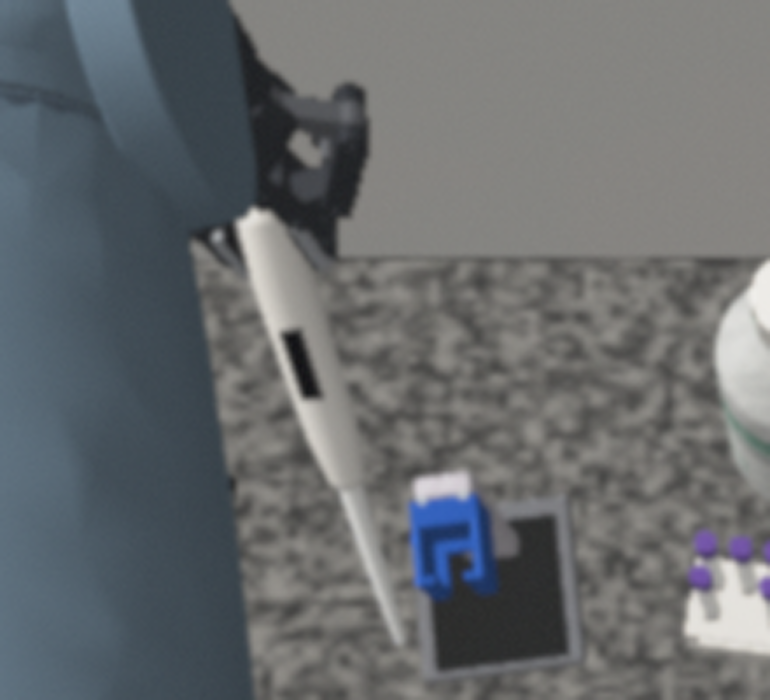

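```bash
python3 - <<'E'
from h import *
p,e=tri((300.9,238.6),(194.4,183.6)); print(p,e)
g=robot.observe()["eef_pos"]+[0,0,.019]; d=g-p; print(d,np.linalg.norm(d),np.degrees(np.arctan2(np.hypot(d[0],d[1]),d[2])))
t=np.array([.5615,-.2545,.145]); print("TCP target",t+d-[0,0,.019])
E
```

```text
[0.50575573 0.2389841  0.21967859] 0.0009840967799680897
[0.14530276 0.01539281 0.15956003] 0.2163544132260985 42.48164282032681
TCP target [ 0.70680276 -0.23910719  0.28556003]
```

```bash
python3 -m creep '[[[0,-0.01,0,0,-1],[0,-0.02,0,0,-1],[0,-0.028,0,0,-1],[0,-0.028,0,0,-1],[0,-0.028,0,0,-1],[0,-0.028,0,0,-1],[0,-0.028,0,0,-1],[0,-0.028,0,0,-1],[0,-0.028,0,0,-1],[0,-0.028,0,0,-1],[0,-0.028,0,0,-1],[0,-0.028,0,0,-1],[0.008,-0.028,0,0,-1],[0.008,-0.028,0,0,-1],[0.008,-0.028,0,0,-1],[0.008,-0.028,0,0,-1],[0.008,-0.028,0,0,-1],[0.008,-0.028,0,0,-1],[0.008,-0.0156,0,0,-1],[0,0,0,0,-1]]]'; python3 -m creep '[[[0,0,0,0,-1],[0,0,0,0,-1],[0,0,-0.01,0,-1],[0,0,-0.01,0,-1],[0,0,-0.01,0,-1],[0,0,0,0,-1],[0,0,0,0,-1],[0,0,0,0,-1]]]'; python3 - <<'E'
from h import *
print(robot.observe()["eef_pos"])
s=capture("side"); crop(s,230,30,400,210,4,"s14"); t=capture("top"); crop(t,370,60,520,220,5,"t14")
E
```

```text
clock: 17.15
eef_pos: [0.7064, -0.2439, 0.3587]
tcp_rot: [0.999, 0.05, -0.001, 0.0]
force: [0.0, -0.4, -1.4]
grip_width: 0.302
clock: 17.82
eef_pos: [0.7064, -0.2388, 0.3306]
tcp_rot: [0.999, 0.053, -0.0, -0.0]
force: [0.1, 0.4, -0.7]
grip_width: 0.299
[ 0.70641948 -0.23875919  0.33062514]
```

View pics/s14.png

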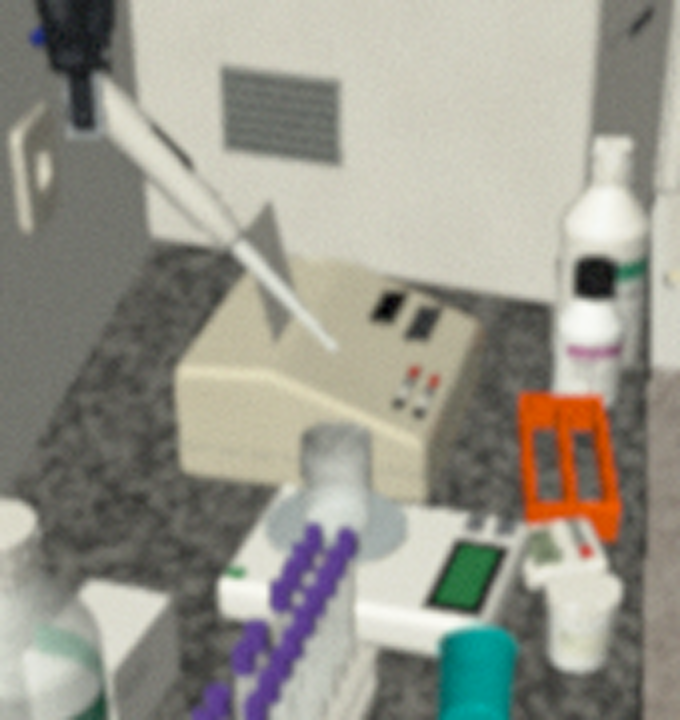

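View pics/t14.png

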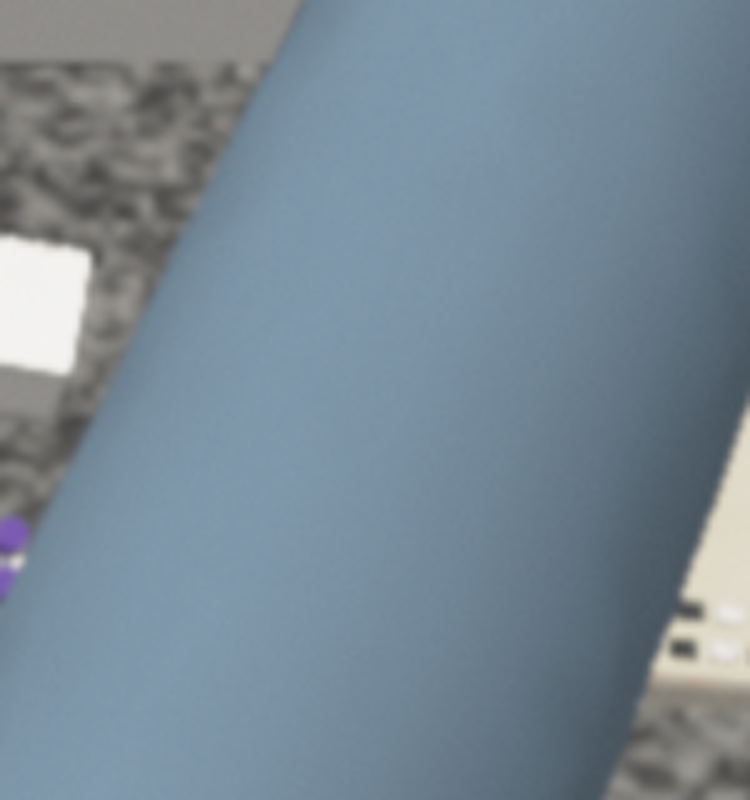

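```bash
python3 - <<'E'
from h import *
for p in[(.5611,-.2542,.190),(.5615,-.2545,.123),(.5615,-.2545,.143)]: print(proj("side",p))
E
```

```text
(np.float64(313.7767522962222), np.float64(116.5929573205196))
(np.float64(313.8360679651485), np.float64(139.41270872541588))
(np.float64(313.779502120618), np.float64(132.75772056795734))
```

Tip and rim agree within a pixel or two, so I'll lower by 46 mm.

```bash
python3 -m creep '[[[0,0,-0.01,0,-1],[0,0,-0.01,0,-1],[0,0,-0.01,0,-1],[0,0,-0.01,0,-1],[0,0,-0.006,0,-1],[0,0,0,0,-1],[0,0,0,0,-1],[0,0,0,0,-1],[0,0,0,0,-1]]]'; python3 - <<'E'
from h import *
o=robot.observe();print(o["eef_pos"],np.abs(o["qd"]).max(),o["force"])
s=capture("side"); cv2.imwrite("pics/sfull.png",s[:,:,::-1]); crop(s,250,60,390,210,5,"s15")
o=robot.observe();print(o["eef_pos"],np.abs(o["qd"]).max(),o["clock"])
E
```

```text
clock: 18.67
eef_pos: [0.7068, -0.2392, 0.2857]
tcp_rot: [0.999, 0.052, 0.001, 0.0]
force: [0.2, -0.6, -1.3]
grip_width: 0.302
[ 0.70678338 -0.23918416  0.28568489] 0.0008787105099726372 [ 0.1505439  -0.6213378  -1.33714035]
[ 0.70675742 -0.23919447  0.28570595] 0.0031101358512545486 18.7167
```

View pics/s15.png

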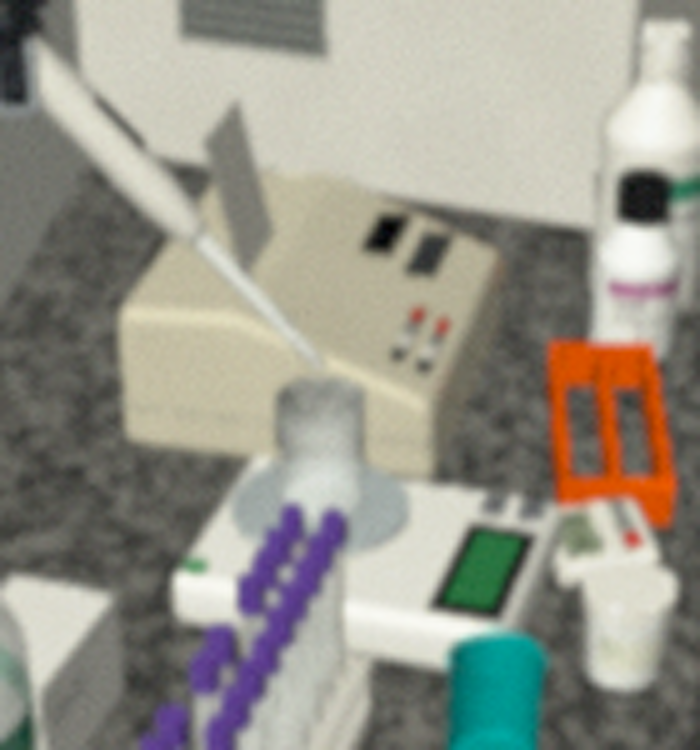

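View pics/sfull.png

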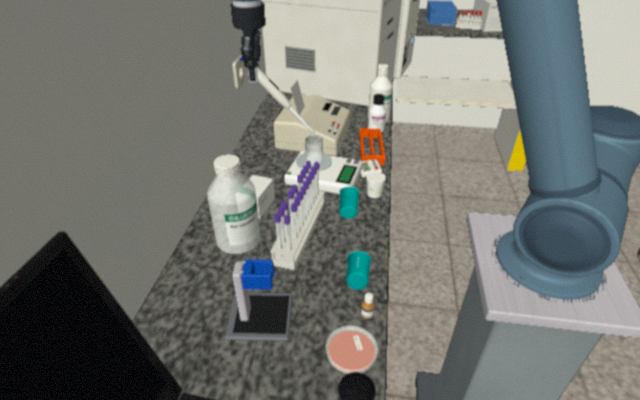

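```bash
python3 -c "
from workcell import order
print(order.job_done())"
```

```text
the job is handed in; nothing more can be done
None
```

I set the glass beaker on the balance pan and let it go. I then drew the pipette out of its stand and handed the job in at about 18.7 s of the 64 s, with no verdict reported. The gripper can only turn about the vertical, so I leaned the pipette by swinging it in the grip with its nose against the back wall of the socket.

Last checks:
- **Beaker:** upright. Its base was within 1 px of the pan centre in the top view, which I took after releasing it.
- **Pipette lean:** about 42.5 degrees from upright, measured after the pipette left the stand. The measured length from grip to tip was 216 mm, against 217 mm expected.
- **Pipette tip:** about 20 mm above the rim over the middle of the mouth. In the last side view the tip was at px (314.6, 133) and the predicted position was (313.8, 132.8).
- **Grip and stillness:** the grip was firm, with the opening at 0.30. The arm was still and the picture showed no contact with the beaker.
- **Cup and vial:** they looked unmoved in the last side view.

No check failed or disagreed. The arm hid the pan from the top camera at the end, so the final tip position rests on the side view and the arm's own position reading. I did not measure the balance reading or the contact forces directly.

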